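Shim the vial stage to the gauge, then set its zero with the spring lever

TASK

Slide the wedge, thin end first, under the front edge of the tilting vial stage until the stage's index tab stands level with the pointer of the height gauge, and leave the wedge there. Then set the zero: tilt the spring-centred lever on the switch box towards the stage until you feel its end stop, keep it lightly pressed there for about a second, and let it recentre. Never force the lever, do not tilt it the other way, and leave the jar, the beaker and the tray alone.

Things in the scene. Friction and masses are not known exactly. Their poses are not given: they have to be found in the camera images.
- stage_base: Fixed white foot frame of the tilting vial stage. Origin on the bench under the middle of the stage's front edge; x points inwards from the front edge (nearest the robot) to the hinge 170 mm away, y left along the edge, z up. Two rails 8 mm high lie at y = +-88 mm; between them the bench is clear 150 mm inwards. The gauge post, 90 mm tall, stands at x = 12, y = 148 mm.
- stage: The stage: steel plate 168 x 200 x 7 mm with a wire rack of capped vials (up to 100 mm above the bench), hinged at its far edge (origin on the hinge, 36 mm above the bench). It droops: the underside of the round bar (12 mm thick) along its front edge first lies 11 mm above the bench and can rise 28 mm. It bears on the wedge with 3 to 4 N.
- index_tab (a point): Middle of the top face of the index tab, a dark tab 8 x 14 x 3 mm that sticks out of the left side of the stage plate close to the front edge (12 mm behind it, 105 mm left of the middle). It rises almost exactly as much as the front bar (0.97 of it).
- pointer_blade (a point): Top face of the pointer's blade (8 mm wide, 3 mm thick), clamped on the gauge post just left of the index tab. Its height differs every time: 6 to 15 mm above where the tab's top first lies. Level means that the top of the tab and the top of the blade are at one height.
- wedge: Loose grey plastic wedge, 40 mm wide, 178 mm long, about 0.18 kg. Origin on its underside; x points to the thin end. The ramp runs from 4 mm high at x = +60 mm (thin end) to 31 mm at x = -75 mm (1 in 5); behind it, to x = -118 mm, a 12 mm high foot bears the grip fin. Pushed level it slides under with under 10 N, much more if also pressed down; it then holds by friction.
- wedge_grip (a point): Middle of the wedge's upright grip fin: 32 mm long along the wedge's x, 14 mm thick along its y, standing from 12 to 66 mm above the wedge's underside (this point at 40 mm), at wedge x = -100 mm, so 160 mm behind the thin end. Axes as the wedge's.
- switch_box: Fixed grey switch box, 80 (its x) x 110 (its y) x 48 mm high, with the lever in the middle of its top. Origin at the centre of its underside. It stands either left or right of the stage; the lever tilts along the box's y axis, both ways.
- lever_foot: Round rubber collar on top of the switch box (44 mm wide, 12 mm high) that carries the lever. Origin at the centre of the collar's underside, 48 mm above the bench; axes as the box's. The lever's pivot axis (along x) lies 3 mm below it, 45 mm above the bench.
- lever (a joint): Lever angle in rad: 0 upright (spring-centred), positive tilted to the switch box's +y, negative to its -y. The spring pushes back at the grip with about 10 N per rad. The end stop inside the box is set differently each time and each side: met somewhere from 0.17 to 0.42 rad, unseen, felt as a steep rise (about 1.5 N per mm). Never push the grip with over 15 N. Let go, it returns.
- lever_grip (a point): Centre of the lever's grip, a black round bar 18 mm in diameter and 44 mm long lying along the switch box's x, on a 9 mm rod, 85 mm above the pivot (130 mm above the bench when upright).
- jar: Bystander: closed glass jar, 60 mm wide, 75 mm tall; origin at the centre of its underside.
- beaker: Bystander: white open beaker, 64 mm wide, 85 mm tall; origin at the centre of its underside.
- tray: Bystander: shallow steel tray 100 x 170 x 22 mm; origin at the centre of its underside.
There are look-alikes about, which are no part of the job. Leave any pink or red look-alike of the wedge alone.

How it is judged (in metres and radians):
On the way, in this order (a step that is already met when the one before it is completed fails the run):
1. the wedge, let go, holds the stage with its index tab level with the pointer (within 2.5 mm) (z of index_tab in the frame of pointer_blade between -0.0025 and 0.0025 m and contact force between wedge and stage above 0.5 N and contact force between the fingers and wedge below 0.1 N), for 0.3 s.
2. the lever is held against its end stop on the side of the stage (contact force between lever_foot and switch_box above 0.5 N and ((y of switch_box in the frame of stage_base above 0 m and value of joint lever below -0.1 rad) or (y of switch_box in the frame of stage_base below 0 m and value of joint lever above 0.1 rad))), for 0.7 s.
3. the lever is let go and stands centred (value of joint lever between -0.05 and 0.05 rad and contact force between each of the arm, the fingers and lever_foot below 0.1 N), for 0.2 s.
At the end, for the whole second after the job is handed in: The wedge, released and at rest, carries the stage with the top of its index tab within 2.5 mm of the height of the pointer blade's top, and the lever stands centred within 0.05 rad (z of index_tab in the frame of pointer_blade between -0.0025 and 0.0025 m and contact force between wedge and stage above 0.5 N and linear speed of wedge below 0.01 m/s and value of joint lever between -0.05 and 0.05 rad); the robot touches nothing.
It fails at once if the lever is forced against its end stop (a push of over about 15 N at the grip) (contact force between lever_foot and switch_box above 32 N).
It fails at once if the lever is tilted away from the stage ((y of switch_box in the frame of stage_base above 0 m and value of joint lever above 0.14 rad) or (y of switch_box in the frame of stage_base below 0 m and value of joint lever below -0.14 rad)).
It fails at once if the jar is displaced by more than 20 mm (distance of jar from where it was at the start of the episode above 0.02 m).
It fails at once if the beaker is displaced by more than 20 mm (distance of beaker from where it was at the start of the episode above 0.02 m).
It fails at once if the tray is displaced by more than 20 mm (distance of tray from where it was at the start of the episode above 0.02 m).
It also fails if it takes over 72 s, if anything falls off the work surface, if the arm or the gripper's body presses on something with over 40 N, if the wrist force passes 120 N, or if a joint passes its speed limit or range.

ROBOT

A 6-joint arm with a two-finger parallel gripper is mounted at the origin on the work surface. World frame = base frame: x ahead of the robot, y to its left, z up, the work surface at z = 0. Lengths are in mm, angles in rad, forces in N, time in s.
With the tool pointing down it reaches from about 275 to 1000 mm from the base axis. Payload 8.4 kg.
Tool frame: the origin (TCP) lies on the mounting face of the last link; the fingertips stand 173 mm ahead of it and the grasp point (between the pads) lies 155 mm ahead of it; z points along the fingers, y is the direction in which the jaws open and shut (so a half turn about z gives the same grasp; the last joint's range is limited). The gripper opens to 85 mm and grips with 20 to 120 N. Pads are 22 mm wide; open, the fingers measure 114 mm over their backs; the gripper's body (76 mm by 85 mm) begins 54 mm behind the grasp point. The pads swing forward as they close: fully open they stand 13 mm farther back than shut.
Start: joints at [-0.002, 0.353, 1.633, -0, 1.155, -0.002], TCP at [625.004, -0, 404.681] pointing down, gripper open.
Joint ranges: [-2.63, 2.63], [-0.92, 2.1], [0.06, 2.66], [-1.3, 4.44], [0, 2.69], [-3.02, 3.02]. Speed limits (rad/s): [2.22, 2.22, 2.79, 3.14, 3.14, 3.14].

INTERFACE

Orientations are given as [roll, pitch, yaw] about the fixed x, y, z axes, in that order (R = Rz(yaw) Ry(pitch) Rx(roll)).
In Python, from rig import r, grab_frame, spotter gives the robot as it stands.
- The arm moves only by the tool apply_moves, never from a script. Its argument "motion" is text: rows parted by semicolons, each of 5 numbers parted by spaces: the opening, from -1 (shut) to 1 (fully open), then the shift along the tool's x, y, z as a fraction of full scale, then the turn about the tool's z as a fraction of full scale. In form: hand x y z twist; .... A call has 1 to 20 rows; each row is the pose to reach, as a shift and turn from the pose commanded when the call began, along the tool's axes at that moment, turning the shorter way round; what a row does not reach only later rows make up. Full scale, the value 1, is 1 m for a shift and pi rad for a turn. A row lasts 1/12 s, in which the tool goes at most 41.7 mm and 7.16 degrees, less where a joint would pass 70% of its speed; a pose out of reach is approached as far as the arm can. A call with a number of a shift or a turn outside -1 to 1 is refused whole. A call with a gripper value outside its range is refused whole. The fingers move at their own pace and stop on an object; "squeeze" is the grip in N (left out, the last holds). Time passes only in rows, so rows that repeat a pose let the fingers close. It gives the time, the measured TCP pose, the force and the opening at its end, in the units of the state.
- r.sense(): the state, without advancing time (a new reading comes with each control period).
- grab_frame(name): name is "scene" or "side" or "wrist"; returns a dict with "img" (400x640x3 uint8, red, green, blue), "fx", "fy", "cx", "cy" (pixels), "dist_coeffs" ([k1, k2, p1, p2, k3] as OpenCV has them; the pictures are not rectified), "R" (3x3) and "t" (3): a world point X has camera coordinates R X + t. Camera axes: x right, y down, z forward; pixel columns grow to the right and rows downward; lengths in mm; the calibration is good to about 2 mm. A picture is of the moment at which its call begins. There is no depth.
- r.sign_off(): hands the job in, once; it reports no verdict.
Trained networks look in the newest picture that a camera, given by its name, has taken for a name from the list of things; names that differ only in an ending like _2 or _b are one class to them, and where a whole thing is asked for, a point or a joint stands for the part that bears it (a point fixed in the world has none). Each returns a list of dicts, best first, with "conf" (0 to 1); they miss things now and then, are a little off and sometimes report something else, mostly with a low value. They report only what shows in the picture. A call takes as long as a camera call. They do not tell look-alikes from the thing itself.
- spotter.boxes_of(query, camera): "point" ([x, y, z] in mm, in world coordinates, good to about 4 mm: the middle of the surface that is visible of it).
- spotter.place_of(query, camera): "point" ([x, y, z] in mm, in world coordinates, good to about 4 mm: a listed point, or the origin of a listed thing).
The state is a dict: "clock": time; "qpos": joint angles; "qvel": joint speeds; "joint_efforts": joint torques, N m; "eef_pos": TCP position; "tcp_rot": TCP orientation; "contact_force": force on the tool from outside, world axes, zero at the start; "wrist_torque": the same for the moment, N m; "opening": opening from 0.0 (shut) to 1.0 (fully open).
Only numpy, scipy, OpenCV 4.12 (cv2) and the standard library are available. Lean on these libraries where they do the work, as an engineer would, in place of code of your own. Each camera call takes 0.05 s, during which the arm holds its last target.

## Working session

There is one attempt and no reset: what is moved stays moved. The work goes in short steps, Python scripts to look and compute and a tool call to move; the robot and the scene stay as the last step left them, time stands still between calls to the robot, and variables do not carry over. Pictures are saved under pics/ and viewed, and the job is handed in when it is done.

Besides the shell and the picture viewer there is one more tool, called after "Call:" by a JSON object that holds its "op" and its "data". apply_moves: Moves the arm, as the interface text tells. Its arguments: {"type":"object","properties":{"motion":{"type":"string"},"squeeze":{"type":"number"}},"required":["motion"]}

```bash
mkdir -p pics; ls; cat > h.py <<'E'
from rig import r, grab_frame, spotter
import numpy as np, cv2
def cam(f):
    K=np.array([[f["fx"],0,f["cx"]],[0,f["fy"],f["cy"]],[0,0,1.]]);return K,np.array(f["dist_coeffs"],float),np.array(f["R"],float),np.array(f["t"],float)
def proj(f,X):
    K,d,R,t=cam(f);return cv2.projectPoints(np.array(X,float).reshape(-1,3),cv2.Rodrigues(R)[0],t,K,d)[0].reshape(-1,2)
def ray(f,uv):
    K,d,R,t=cam(f);p=cv2.undistortPoints(np.array(uv,float).reshape(-1,1,2),K,d).reshape(-1,2)
    D=np.c_[p,np.ones(len(p))]@R;return -R.T@t,D
def atz(f,uv,z):
    c,D=ray(f,uv);return c+D*((z-c[2])/D[:,2])[:,None]
def tri(f1,u1,f2,u2):
    c1,D1=ray(f1,u1);c2,D2=ray(f2,u2);out=[]
    for a,b in zip(D1,D2):
        s=np.linalg.lstsq(np.c_[a,-b],c2-c1,rcond=None)[0];p,q=c1+a*s[0],c2+b*s[1];out.append(np.r_[(p+q)/2,np.linalg.norm(p-q)])
    return np.array(out)
def save(img,n):cv2.imwrite("pics/"+n,cv2.cvtColor(img,cv2.COLOR_RGB2BGR))
def crop(img,x0,y0,x1,y1,k,n):save(cv2.resize(img[y0:y1,x0:x1],None,fx=k,fy=k,interpolation=cv2.INTER_CUBIC),n)
E
python3 - <<'E'
from h import *
import pickle
F={}
for n in("scene","side","wrist"):
    F[n]=grab_frame(n);save(F[n]["img"],n+"0.png")
pickle.dump(F,open("f0.pkl","wb"))
for q in("wedge","wedge_grip","stage_base","index_tab","pointer_blade","switch_box","lever_foot","lever_grip","jar","beaker","tray"):
    for c in("scene","side"):
        print(q,c,[(np.round(d["point"]).tolist(),round(d["conf"],2)) for d in spotter.place_of(q,c)])
print(r.sense())
E
```

```text
pics
wedge scene [([220.0, -295.0, 1.0], 0.82), ([562.0, -588.0, 1.0], 0.8), ([351.0, -702.0, 2.0], 0.66), ([489.0, -228.0, -3.0], 0.58), ([296.0, 183.0, -3.0], 0.57)]
wedge side [([302.0, 181.0, -0.0], 0.93), ([566.0, -592.0, -1.0], 0.91), ([352.0, -698.0, 1.0], 0.81), ([484.0, -229.0, -0.0], 0.68), ([219.0, -291.0, 1.0], 0.68), ([394.0, -187.0, 40.0], 0.58)]
wedge_grip scene [([664.0, -595.0, 40.0], 0.95), ([394.0, -190.0, 37.0], 0.9), ([270.0, -212.0, 43.0], 0.74), ([389.0, -612.0, 39.0], 0.73), ([340.0, 96.0, 45.0], 0.58)]
wedge_grip side [([387.0, -605.0, 45.0], 0.88), ([397.0, -188.0, 42.0], 0.7), ([274.0, -208.0, 36.0], 0.67), ([662.0, -594.0, 41.0], 0.62), ([338.0, 95.0, 41.0], 0.54)]
stage_base scene [([625.0, -16.0, -3.0], 0.57)]
stage_base side [([618.0, -11.0, 1.0], 0.94)]
index_tab scene [([636.0, 92.0, 23.0], 0.88)]
index_tab side [([634.0, 94.0, 22.0], 0.71)]
pointer_blade scene [([635.0, 113.0, 29.0], 0.59)]
pointer_blade side [([636.0, 112.0, 31.0], 0.43)]
switch_box scene [([492.0, 221.0, -2.0], 0.88)]
switch_box side [([490.0, 220.0, -2.0], 0.9), ([685.0, 292.0, -5
[... 587 characters left out ...]
, 222.0, -5.0], 0.36)]
{'clock': 1.25, 'qpos': array([-2.36349092e-03,  3.53024023e-01,  1.63337722e+00,  1.47125566e-05,
        1.15519406e+00, -2.38648987e-03]), 'qvel': array([-0.00067438,  0.00045807,  0.00087174, -0.00106625,  0.00013257,
        0.00147651]), 'joint_efforts': array([ 1.10968704e-03, -6.05180526e+01, -3.42443383e+01, -9.41407370e-05,
        1.10007208e-03, -1.59902640e-05]), 'eef_pos': array([6.25016867e+02, 2.50585540e-02, 4.04675717e+02]), 'tcp_rot': array([-3.14159004e+00, -1.34663951e-05,  1.57081339e+00]), 'contact_force': array([ 0.43062961, -0.37240307,  0.25679112]), 'wrist_torque': array([ 0.02408901,  0.01078205, -0.01966175]), 'opening': 0.9956925363934979}
```

View pics/scene0.png

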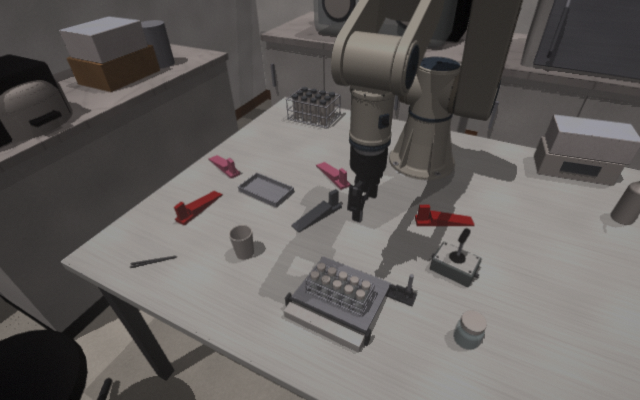

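View pics/side0.png

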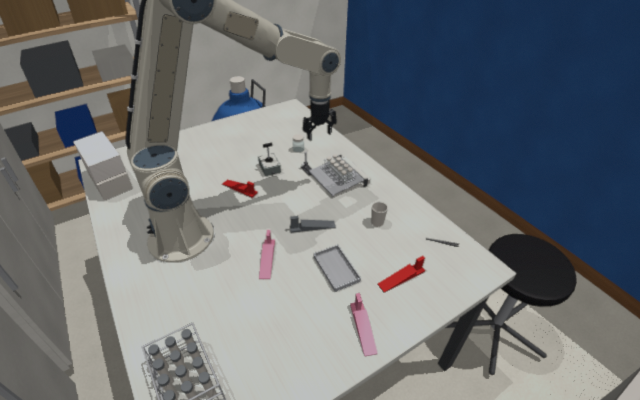

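```bash
python3 - <<'E'
from h import *
import pickle
F=pickle.load(open("f0.pkl","rb"))
for n in F:
    f=F[n]; print(n,f["fx"],np.round(-np.array(f["R"]).T@f["t"]))
    if n!="wrist":
        for nm,X in dict(g1=[270,-210,40],w1=[220,-293,0],g2=[664,-595,40],g3=[395,-188,40],w3=[487,-228,0],g4=[388,-608,40],g5=[339,96,40],w5=[300,182,0]).items(): print(nm,proj(f,X).round())
E
```

```text
scene 364.0356215176972 [1222.  208.  785.]
g1 [[343. 175.]]
w1 [[328. 171.]]
g2 [[180. 211.]]
g3 [[333. 197.]]
w3 [[310. 220.]]
g4 [[231. 165.]]
g5 [[425. 212.]]
w5 [[453. 222.]]
side 376.41912557178574 [  -80. -1113.  1051.]
g1 [[267. 237.]]
w1 [[266. 265.]]
g2 [[419. 262.]]
g3 [[294. 221.]]
w3 [[320. 226.]]
g4 [[358. 301.]]
g5 [[250. 186.]]
w5 [[235. 186.]]
wrist 323.0219257733819 [626.  76. 373.]
```

Candidates: grey wedge at scene (318,212)/side (312,224); red (445,217), (198,206) and pink (223,167), (333,175) are look-alikes. The grey one fits. I'll confirm it with an enlarged crop.

```bash
python3 - <<'E'
from h import *
import pickle
F=pickle.load(open("f0.pkl","rb"))
a=cv2.resize(F["scene"]["img"][150:350,280:500],None,fx=3.5,fy=3,interpolation=2)
crop(F["scene"]["img"],280,180,440,300,5,"a.png")
crop(F["side"]["img"],225,120,385,240,5,"b.png")
crop(F["scene"]["img"],360,210,500,315,5,"c.png")
E
```

```text
(no output)
```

View pics/a.png

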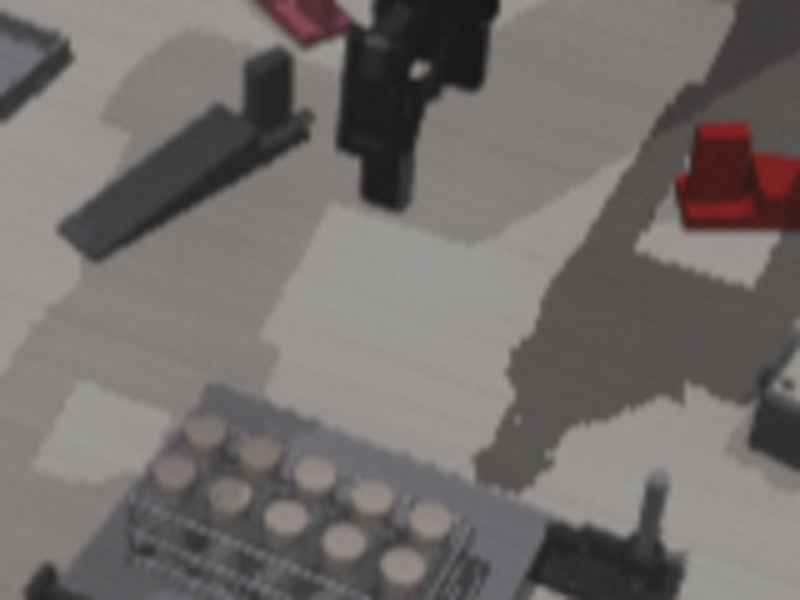

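View pics/b.png

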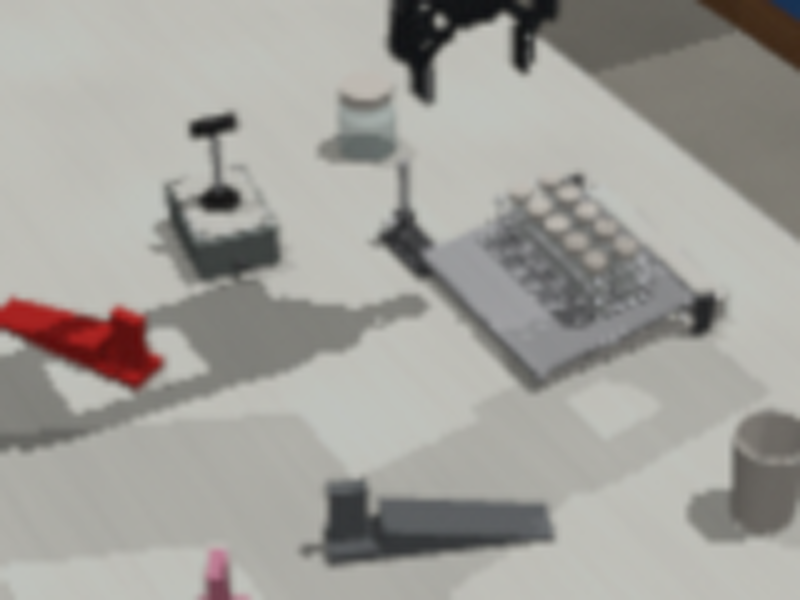

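View pics/c.png

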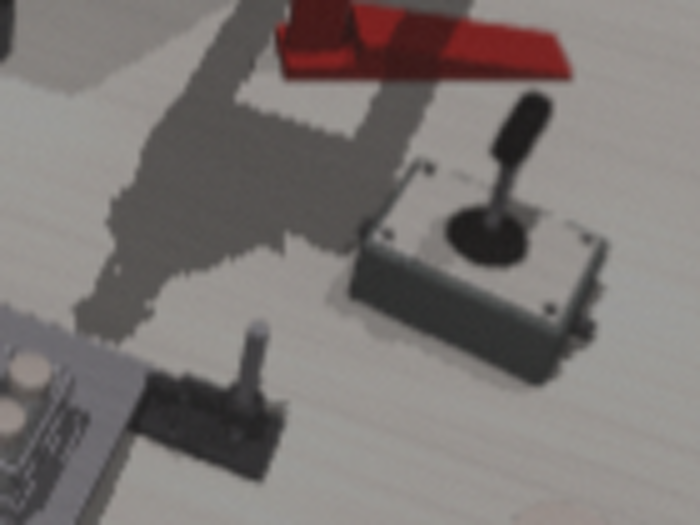

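View pics/wrist0.png

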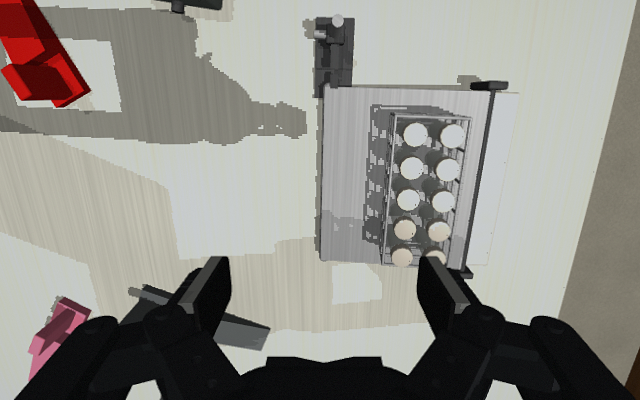

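Confirmed: the grey wedge has its fin at scene (334,197) and its thin end at about (297,230). Next I'll measure the stage yaw, box yaw and wedge edges precisely.

```bash
python3 - <<'E'
from h import *
import pickle
F=pickle.load(open("f0.pkl","rb"))
crop(F["wrist"]["img"],290,0,390,75,8,"d.png")
crop(F["wrist"]["img"],290,60,530,285,3,"e.png")
crop(F["wrist"]["img"],100,260,290,370,4,"g.png")
E
```

```text
(no output)
```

View pics/d.png

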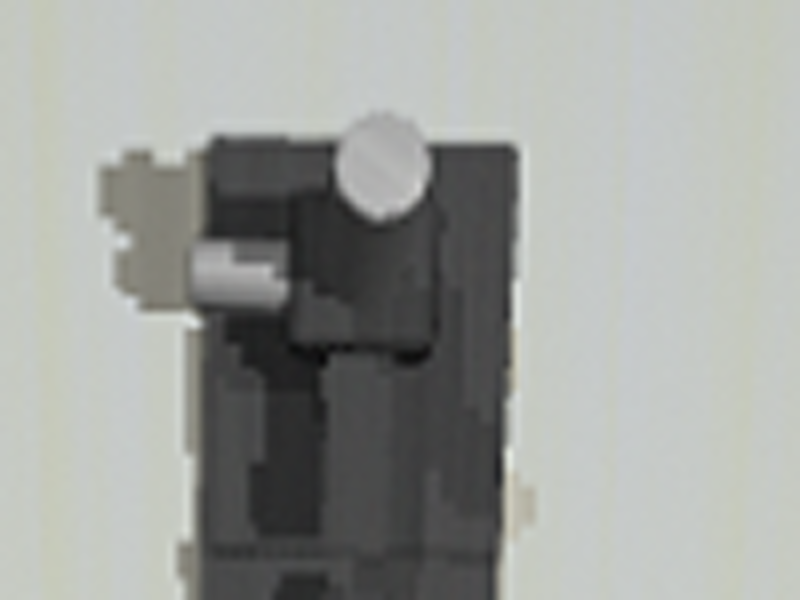

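View pics/e.png

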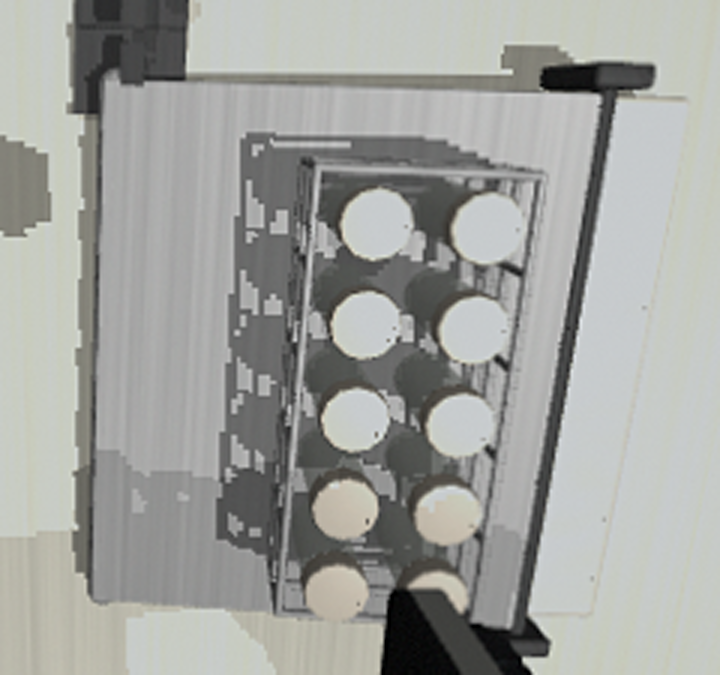

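View pics/g.png

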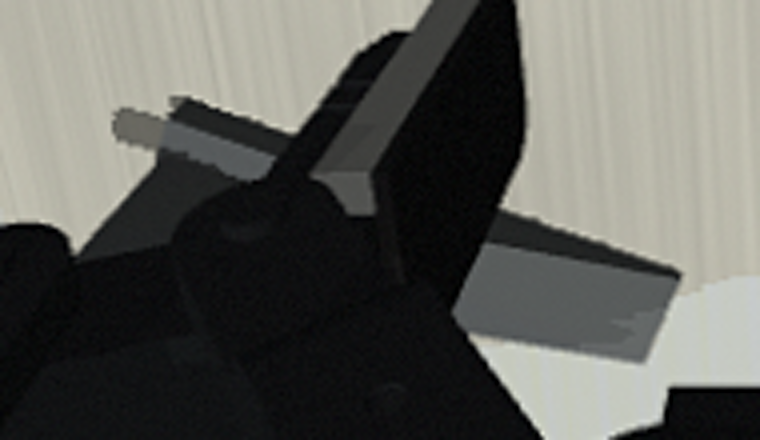

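```bash
python3 - <<'E'
from h import *
import pickle
F=pickle.load(open("f0.pkl","rb"))
f=F["wrist"]
a=atz(f,[[324.3,86.7],[321.7,259.3]],20);print("stage front",a,np.degrees(np.arctan2(*(a[1]-a[0])[[0,1]]*[1,1])))
print("thin",atz(f,[[270,328.75],[261,350.5]],4), "wedge top-left edge",atz(f,[[224,313]],6))
s=F["scene"]
# wedge thin corners in scene crop a (/5 + 280,180)
print("thin scene",atz(s,[[280+58/5,180+230/5],[280+97/5,180+260/5]],2))
# box top corners in c (/5+360,210)
c=np.array([[425,162],[368,238],[606,240],[555,325]])/5+[360,210];print("box",atz(s,c,48))
d=F["side"];c=np.array([[170,185],[245,168],[278,235],[202,277]])/5+[225,120];print("boxside",atz(d,c,[48,48,48,0]) if 0 else atz(d,c[:3],48))
g=np.array([[553,530]])/5+[225,120];print("side thin",atz(d,g,2))
print("side thin top", atz(d,np.array([[550,505],[553,540]])/5+[225,120],3))
# fin top scene
print("fin top scene",atz(s,np.array([[268,52]])/5+[280,180],66),"fin side",atz(d,np.array([[347,485]])/5+[225,120],66))
E
```

```text
stage front [[ 625.83145601   84.26764466   20.        ]
 [ 622.73029532 -115.84524953   20.        ]] -179.11215517728027
thin [[ 550.59923784 -232.79643847    4.        ]
 [ 535.66026112 -270.74171652    4.        ]] wedge top-left edge [[ 489.75867405 -205.59138926    6.        ]]
thin scene [[ 537.19735985 -264.68114464    2.        ]
 [ 549.70498363 -229.50901129    2.        ]]
box [[448.63686063 180.91686399  48.        ]
 [517.68294061 166.10919684  48.        ]
 [464.23689819 279.87646193  48.        ]
 [534.35229429 265.47725861  48.        ]]
boxside [[461.46607811 264.46227671  48.        ]
 [533.8937616  252.76847998  48.        ]
 [510.46053377 140.95255822  48.        ]]
side thin [[ 538.310574   -263.42778677    2.        ]]
side thin top [[ 551.42758802 -239.67584414    3.        ]
 [ 531.54898798 -273.37615142    3.        ]]
fin top scene [[ 391.85294646 -189.11420555   66.        ]] fin side [[ 395.0142381 -193.2468874   66.       ]]
```

Stage front middle is about (624,-16) with yaw -0.9°. The wedge yaw is -22.3° with its fin at (394,-190). The box is at about (490,222), yaw -10°, left of the stage. Next, close views of the tab and blade with the wrist camera.

Call:
{"op": "apply_moves", "data": {"motion": "1 0.07 -0.075 0 0.5; 1 0.07 -0.075 0 0.5; 1 0.07 -0.075 0 0.5; 1 0.07 -0.075 0.05 0.5; 1 0.07 -0.075 0.1 0.5; 1 0.07 -0.075 0.1 0.5; 1 0.07 -0.075 0.1 0.5; 1 0.07 -0.075 0.1 0.5; 1 0.07 -0.075 0.1 0.5; 1 0.07 -0.075 0.1 0.5; 1 0.07 -0.075 0.1 0.5; 1 0.07 -0.075 0.12 0.5; 1 0.07 -0.075 0.15 0.5; 1 0.07 -0.075 0.18 0.5; 1 0.07 -0.075 0.18 0.5; 1 0.07 -0.075 0.18 0.5"}}

```text
clock: 2.58
eef_pos: [549.4, 69.9, 223.8]
tcp_rot: [3.141, 0.003, 0.001]
contact_force: [0.6, 0.3, 1.4]
opening: 1.002
```

```bash
cat > look.py <<'E'
from h import *
import pickle,sys
n=sys.argv[1]
f=grab_frame("wrist");pickle.dump(f,open(n+".pkl","wb"));save(f["img"],n+".png")
for q in("index_tab","pointer_blade"):
    print(q,[(np.round(d["point"],1).tolist(),round(d["conf"],2)) for d in spotter.place_of(q,"wrist")])
s=r.sense();print(s["clock"],s["eef_pos"].round(1),s["tcp_rot"].round(3),s["contact_force"].round(1),"cam",np.round(-np.array(f["R"]).T@f["t"],1), np.array(f["R"])[2].round(2))
E
python3 look.py v1
```

```text
index_tab [([633.9, 90.6, 22.9], 0.94)]
pointer_blade []
2.7333 [550.9  70.1 226.4] [-3.141e+00 -2.000e-03  0.000e+00] [ 0.8 -1.  -0.5] cam [627.9  68.7 192.8] [-0.31 -0.   -0.95]
```

View pics/v1.png

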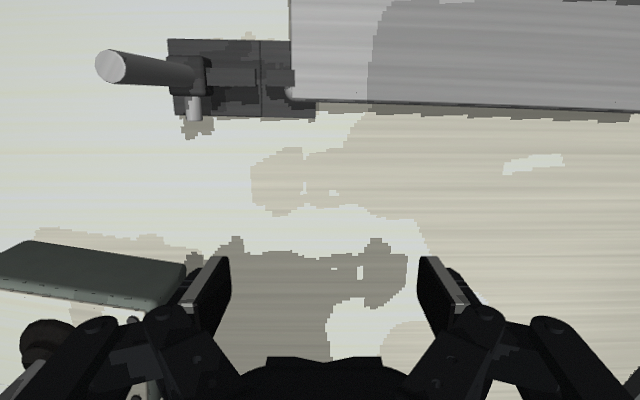

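Call:
{"op": "apply_moves", "data": {"motion": "1 0.03 0.03 0 0; 1 0.03 0.06 0 0; 1 0.03 0.06 0 0; 1 0.03 0.06 0 0;1 0.03 0.06 0 0"}}

```text
clock: 3.15
eef_pos: [580.2, 10.0, 225.9]
tcp_rot: [-3.141, -0.002, -0.001]
contact_force: [-0.7, 0.3, 0.3]
opening: 0.994
```

```bash
python3 look.py v2
```

```text
index_tab [([629.1, 90.7, 25.3], 0.82)]
pointer_blade [([635.0, 110.2, 25.8], 0.72)]
3.3 [579.9  10.8 225.2] [-3.141e+00 -1.000e-03  1.000e-03] [-0.3  0.3 -0.1] cam [658.8   8.7 195.3] [-0.3  -0.   -0.95]
```

Call:
{"op": "apply_moves", "data": {"motion": "1 0 -0.04 0 0; 1 0 -0.08 0 0; 1 0 -0.08 0 0; 1 0 -0.08 0 0;1 0 -0.08 0 0"}}

```text
clock: 3.72
eef_pos: [579.7, 90.6, 224.7]
tcp_rot: [3.141, 0.0, 0.002]
contact_force: [0.4, -1.3, -0.0]
opening: 0.996
```

```bash
python3 look.py v3; python3 - <<'E'
from h import *
import pickle
for n in("v2","v3"):
    f=pickle.load(open(n+".pkl","rb"))
    u=proj(f,[[635,92,22]])[0].astype(int);print(u)
    x=max(0,min(480,u[0]-110));y=max(0,u[1]-60)
    print(x,y);crop(f["img"],x,y,x+160,y+120,5,n+"c.png")
f=pickle.load(open("v1.pkl","rb"));crop(f["img"],160,20,320,140,5,"v1c.png")
E
```

```text
index_tab [([634.5, 90.4, 24.5], 0.61)]
pointer_blade []
3.8667 [579.9  89.3 224.7] [ 3.141e+00  0.000e+00 -1.000e-03] [-0.1  0.5 -0.1] cam [658.2  89.5 193.9] [-0.3  -0.   -0.95]
[168 142]
58 82
[318 140]
208 80
```

View pics/v1c.png

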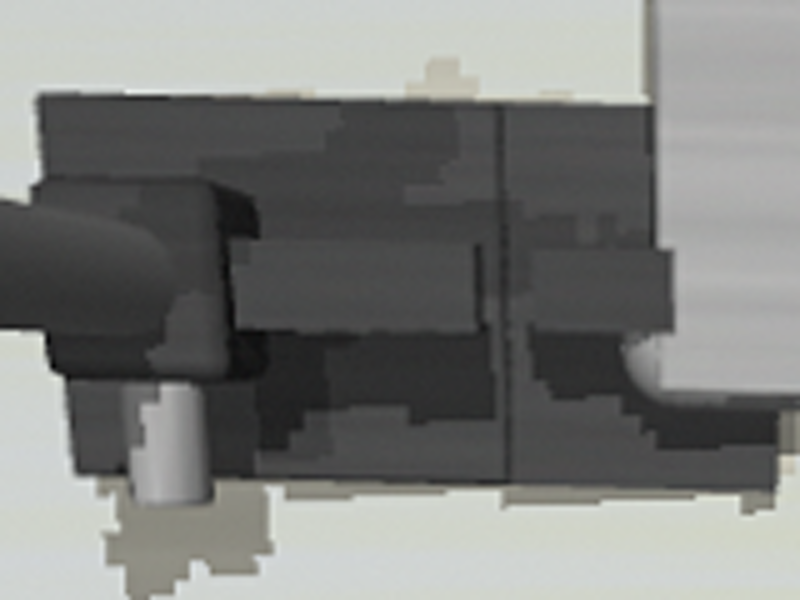

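View pics/v2c.png

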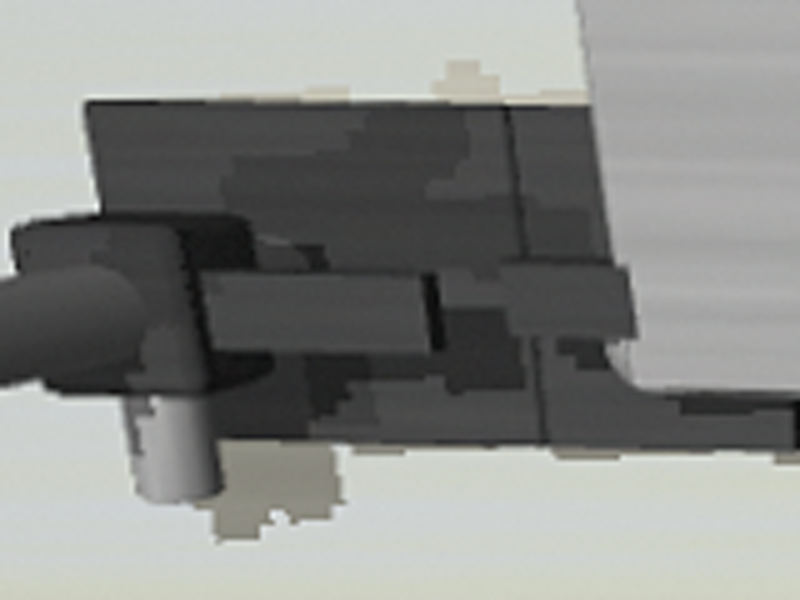

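View pics/v3c.png

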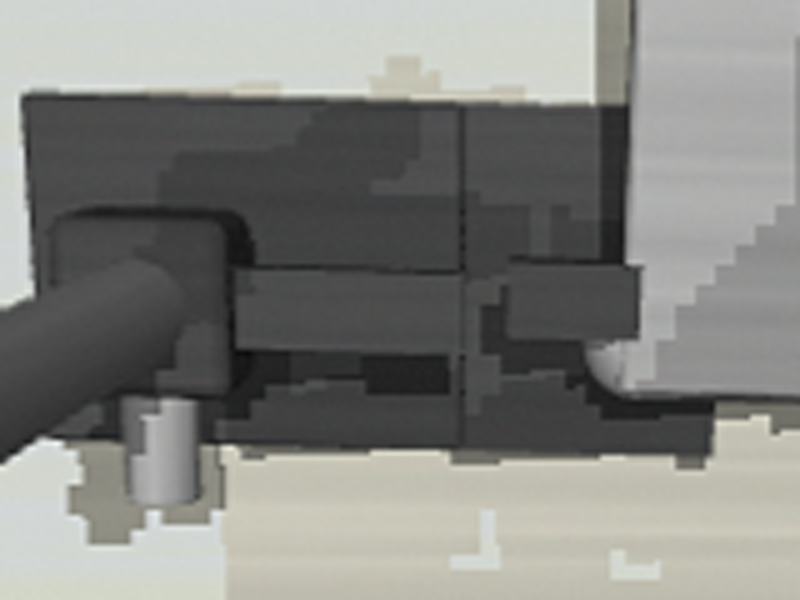

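```bash
cat > blade.py <<'E'
from h import *
import pickle
from scipy.optimize import least_squares
def multi(fr,us):
    def e(X): return np.concatenate([proj(f,X)[0]-u for f,u in zip(fr,us)])
    s=least_squares(e,[635,100,25],method="lm");return s.x.round(2),s.fun.round(2)
E
python3 - <<'E'
from blade import *
fr=[pickle.load(open(n+".pkl","rb")) for n in("v1","v2","v3")]
o=np.array([[160,20],[58,82],[208,80]])
P=dict(bb=[(477,243),(422,274),(463,270)],bf=[(475,331),(430,352),(462,352)],tb=[(530,245),(503,262),(508,263)],tf=[(527,330),(512,338),(507,340)])
for k,v in P.items(): print(k,multi(fr,np.array(v)/5+o), multi(fr[1:],(np.array(v)/5+o)[1:])[0])
E
```

```text
bb (array([639.31, 100.69,  30.96]), array([-0.45, -0.22,  0.24, -0.16,  0.24,  0.39])) [639.37 100.81  30.95]
bf (array([631.35, 101.04,  31.44]), array([ 0.02, -0.01, -0.  , -0.03, -0.02,  0.03])) [631.35 101.03  31.45]
tb (array([639.44,  96.74,  22.47]), array([ 0.39,  0.35, -0.27, -0.02, -0.15, -0.35])) [639.33  96.67  22.35]
tf (array([631.37,  97.15,  22.41]), array([ 1.  ,  0.51, -0.53, -0.15, -0.54, -0.4 ])) [631.23  96.86  22.44]
```

Tab top is at z 22.4 and blade top at z 31.2, so the bar needs to rise about 9.0 mm. The expected final fin position is about 77 mm in front of the stage edge. Going to the wedge now.

Call:
{"op": "apply_moves", "data": {"motion": "1 -0.02 0.02 -0.03 0; 1 -0.04 0.05 -0.06 0.02; 1 -0.06 0.08 -0.06 0.06; 1 -0.08 0.11 -0.06 0.1; 1 -0.1 0.14 -0.06 0.124; 1 -0.12 0.17 -0.06 0.124; 1 -0.14 0.2 -0.06 0.124; 1 -0.16 0.23 -0.06 0.124; 1 -0.175 0.26 -0.06 0.124; 1 -0.186 0.279 -0.06 0.124; 1 -0.186 0.279 -0.06 0.124; 1 -0.186 0.279 -0.06 0.124; 1 -0.186 0.279 -0.06 0.124"}}

```text
clock: 4.95
eef_pos: [393.9, -189.3, 284.8]
tcp_rot: [-3.141, -0.0, -0.391]
contact_force: [0.4, -0.1, 0.3]
opening: 1.001
```

```bash
python3 look.py w1;python3 - <<'E'
from h import *
for q in("wedge","wedge_grip"):
    print(q,[(np.round(d["point"],1).tolist(),round(d["conf"],2)) for d in spotter.place_of(q,"wrist")])
E
```

```text
index_tab []
pointer_blade [([419.9, -439.8, -4.0], 0.58)]
5.1 [ 394.4 -188.4  284.7] [-3.142 -0.    -0.389] [-0.1 -0.3 -0.2] cam [ 466.6 -220.1  254. ] [-0.28  0.11 -0.95]
wedge [([486.7, -229.3, 0.9], 0.8), ([223.9, -289.4, 2.4], 0.74)]
wedge_grip [([270.0, -209.4, 43.2], 0.79), ([393.5, -188.0, 37.7], 0.64)]
```

View pics/w1.png

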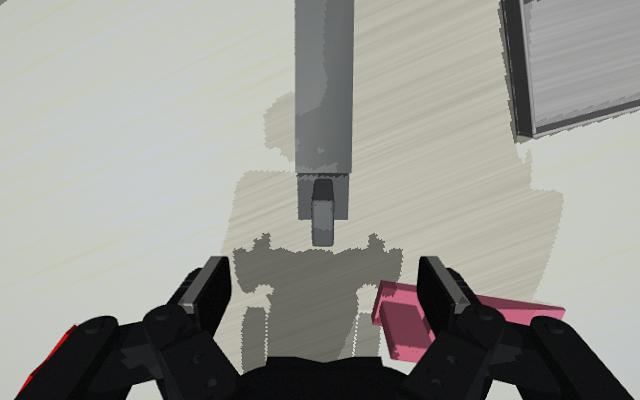

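```bash
python3 - <<'E'
from h import *
import pickle
f=pickle.load(open("w1.pkl","rb"))
p=atz(f,[[322,200],[322,245],[311,222],[333,222]],66);print(p,p.mean(0))
e=atz(f,[[295,160],[352,160]],30);print(e)
l=atz(f,[[295,0],[354,0]],12);print(l)
E
```

```text
[[ 410.2114532  -195.85702333   66.        ]
 [ 382.17483558 -184.23250339   66.        ]
 [ 399.45757258 -183.94397957   66.        ]
 [ 394.1995988  -196.6729735    66.        ]] [ 396.51086504 -190.17661995   66.        ]
[[ 433.94463282 -185.00634086   30.        ]
 [ 418.66654792 -222.00622022   30.        ]]
[[ 530.02348775 -225.84276485   12.        ]
 [ 515.07032341 -262.09889492   12.        ]]
```

Call:
{"op": "apply_moves", "data": {"motion": "1 0.002 0 0.03 0; 1 0.002 0 0.06 0; 1 0.002 0 0.08 0; 1 0.002 0 0.088 0; 1 0.002 0 0.088 0; 1 0.002 0 0.088 0; -1 0.002 0 0.088 0; -1 0.002 0 0.088 0; -1 0.002 0 0.088 0; -1 0.002 0 0.088 0; -1 0.002 0 0.088 0; -1 0.002 0 0.088 0; -1 0.002 0 0.088 0; -1 0.002 0 0.088 0; -1 0.002 0 0.088 0", "squeeze": 50}}

```text
clock: 6.45
eef_pos: [395.9, -189.8, 197.0]
tcp_rot: [3.142, -0.0, -0.39]
contact_force: [-0.9, -0.1, 6.7]
opening: 0.157
```

Call:
{"op": "apply_moves", "data": {"motion": "-1 0 0 -0.01 0; -1 0 0 -0.025 0; -1 0 -0.01 -0.025 0; -1 -0.005 -0.03 -0.025 -0.03; -1 -0.01 -0.055 -0.025 -0.06; -1 -0.015 -0.08 -0.025 -0.09; -1 -0.02 -0.105 -0.025 -0.119; -1 -0.025 -0.13 -0.025 -0.119; -1 -0.03 -0.155 -0.025 -0.119; -1 -0.032 -0.172 -0.025 -0.119; -1 -0.032 -0.178 -0.025 -0.119; -1 -0.032 -0.178 -0.025 -0.119; -1 -0.032 -0.178 -0.025 -0.119; -1 -0.032 -0.178 -0.025 -0.119"}}

```text
clock: 7.62
eef_pos: [433.5, -13.5, 221.6]
tcp_rot: [3.141, 0.001, -0.016]
contact_force: [-0.2, 0.0, -1.4]
opening: 0.159
```

```bash
python3 look.py w2;python3 - <<'E'
from h import *
f=grab_frame("side");crop(f["img"],225,120,385,240,5,"w2s.png")
E
```

```text
index_tab []
pointer_blade []
7.7667 [433.6 -13.7 221.7] [ 3.142  0.    -0.017] [ 0.5  0.1 -1.2] cam [512.1 -16.  190.8] [-0.3   0.   -0.95]
```

View pics/w2.png

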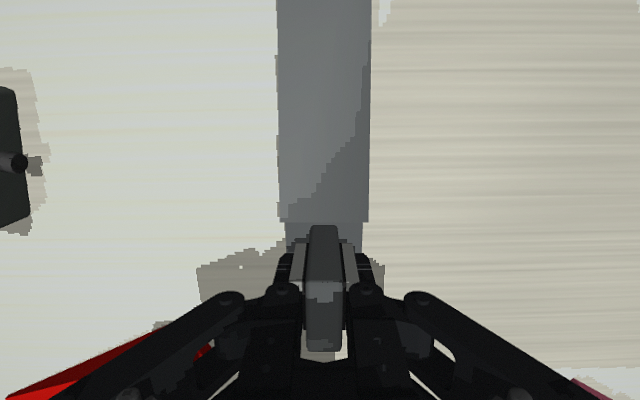

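View pics/w2s.png

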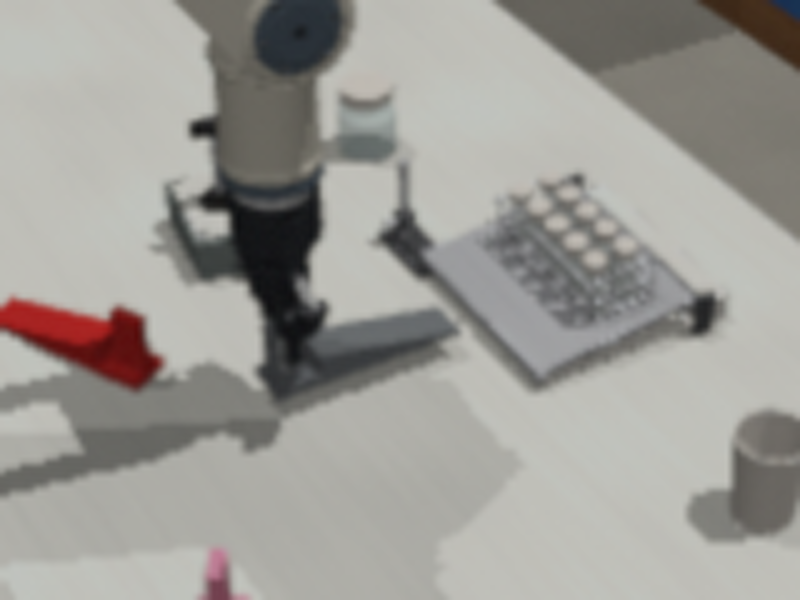

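The wedge is held, aimed squarely at the middle of the stage edge. Lowering it next.

Call:
{"op": "apply_moves", "data": {"motion": "-1 0 0 0.01 0; -1 0 0 0.018 0; -1 0 0 0.022 0; -1 0 0 0.024 0; -1 0 0 0.024 0; -1 0 0 0.024 0"}}

```text
clock: 8.32
eef_pos: [433.8, -13.0, 197.6]
tcp_rot: [3.142, 0.0, -0.016]
contact_force: [0.7, -0.1, -1.8]
opening: 0.157
```

Call:
{"op": "apply_moves", "data": {"motion": "-1 0.01 0 0 0; -1 0.02 0 0 0; -1 0.03 0 0 0; -1 0.04 0 0 0; -1 0.05 0 0 0; -1 0.056 0 0 0; -1 0.062 0 0 0; -1 0.068 0 0 0; -1 0.074 0 0 0; -1 0.08 0 0 0; -1 0.085 0 0 0; -1 0.09 0 0 0; -1 0.094 0 0 0; -1 0.098 0 0 0; -1 0.1 0 0 0; -1 0.1 0 0 0; -1 0.1 0 0 0"}}

```text
clock: 9.73
eef_pos: [532.6, -14.5, 197.1]
tcp_rot: [-3.142, 0.004, -0.016]
contact_force: [-6.6, 0.1, -0.7]
opening: 0.155
```

```bash
python3 look.py x1
```

```text
index_tab [([631.3, 90.1, 29.0], 0.96)]
pointer_blade []
9.8833 [532.5 -14.5 197.1] [-3.142  0.004 -0.016] [-4.4  0.3  0.5] cam [611. -17. 166.] [-0.31  0.   -0.95]
```

View pics/x1.png

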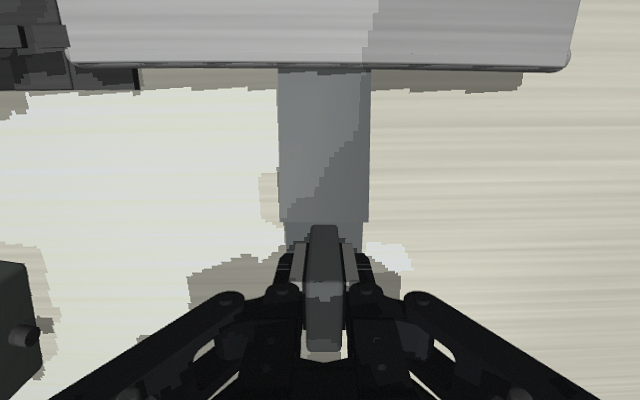

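Call:
{"op": "apply_moves", "data": {"motion": "-1 0.004 0 0 0; -1 0.008 0 0 0; -1 0.012 0 0 0; -1 0.0135 0 0 0; -1 0.0135 0 0 0; -1 0.0135 0 0 0"}}

```text
clock: 10.38
eef_pos: [546.2, -14.7, 197.1]
tcp_rot: [-3.142, 0.004, -0.016]
contact_force: [-5.1, 0.9, -0.6]
opening: 0.154
```

```bash
python3 look.py x2; python3 - <<'E'
from h import *
import pickle
f=pickle.load(open("x2.pkl","rb"));crop(f["img"],0,0,160,120,5,"x2c.png")
E
```

```text
index_tab [([633.0, 91.8, 34.3], 0.88)]
pointer_blade [([632.5, 108.8, 27.9], 0.61)]
10.5333 [546.2 -14.7 197.1] [-3.142  0.004 -0.016] [-5.6  0.2 -1. ] cam [624.6 -17.2 166.1] [-0.31  0.   -0.95]
```

View pics/x2c.png

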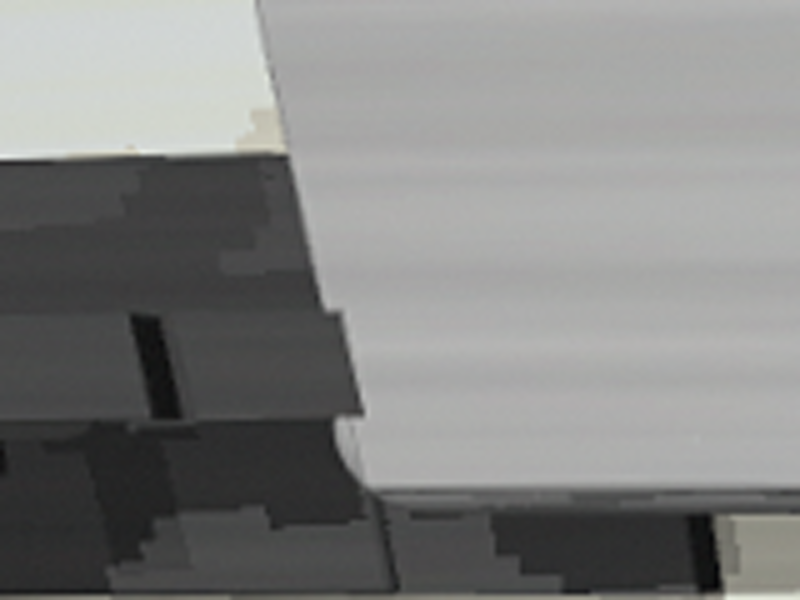

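The tab and blade edges line up (front edges both at crop row 418). Releasing, then backing up.

Call:
{"op": "apply_moves", "data": {"motion": "0 0 0 0 0; 0 0 0 0 0; 0 0 0 0 0; 0 0 0 0 0; 0 0 0 0 0; 0 0 0 -0.02 0; 0 0 0 -0.05 0; 0 0 0 -0.08 0; 0 -0.03 -0.03 -0.09 0; 0 -0.03 -0.06 -0.09 0; 0 -0.03 -0.06 -0.09 0; 0 -0.03 -0.06 -0.09 0; 0 -0.03 -0.06 -0.09 0"}}

```text
clock: 11.62
eef_pos: [518.4, 45.7, 287.7]
tcp_rot: [3.141, -0.0, -0.015]
contact_force: [0.4, -0.3, -0.9]
opening: 0.5
```

```bash
python3 look.py y1
```

```text
index_tab [([633.4, 90.3, 31.7], 0.85)]
pointer_blade [([632.1, 110.4, 25.4], 0.56)]
11.7667 [518.5  45.  287.4] [ 3.141  0.    -0.017] [-0.1  0.1  1.1] cam [597.   43.3 257. ] [-0.3   0.   -0.95]
```

Call:
{"op": "apply_moves", "data": {"motion": "0 0.03 -0.02 0 0; 0 0.055 -0.04 0 0; 0 0.055 -0.06 0 0; 0 0.055 -0.06 0 0; 0 0.055 -0.06 0 0; 0 0.055 -0.06 0 0"}}

```text
clock: 12.27
eef_pos: [573.8, 104.0, 287.1]
tcp_rot: [3.141, 0.001, -0.016]
contact_force: [0.5, -0.8, 0.1]
opening: 0.498
```

```bash
python3 look.py y2; python3 - <<'E'
from h import *
import pickle
for n in("y1","y2"):
    f=pickle.load(open(n+".pkl","rb"))
    u=proj(f,[[635,98,31]])[0].astype(int)
    x=max(0,min(480,u[0]-80));y=max(0,u[1]-60)
    print(x,y);crop(f["img"],x,y,x+160,y+120,5,n+"c.png")
E
```

```text
index_tab [([632.8, 88.8, 33.1], 0.92)]
pointer_blade [([634.2, 109.7, 26.4], 0.83), ([538.7, -14.9, 36.4], 0.18)]
12.4167 [573.9 103.9 287.6] [ 3.141e+00  1.000e-03 -1.700e-02] [-1.  -0.1 -0.3] cam [652.3 101.5 256.3] [-0.3   0.   -0.95]
156 0
248 60
```

View pics/y1c.png

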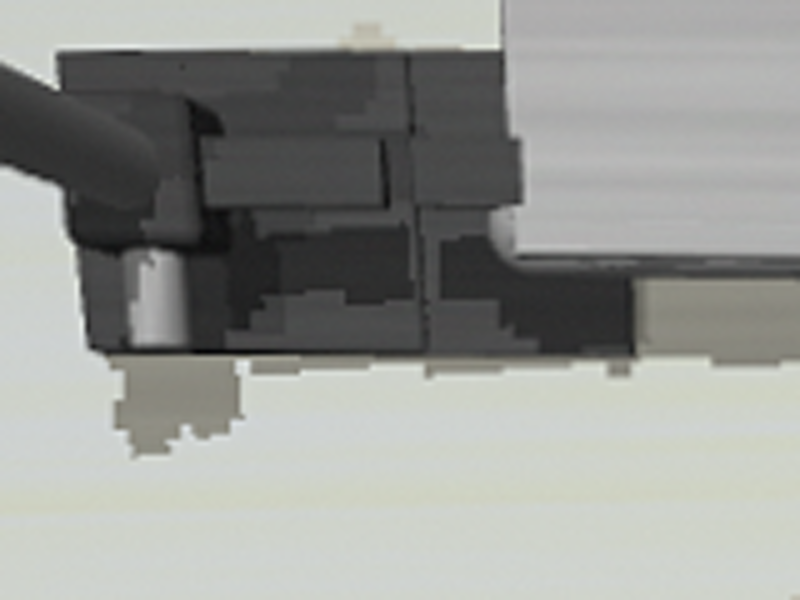

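View pics/y2c.png

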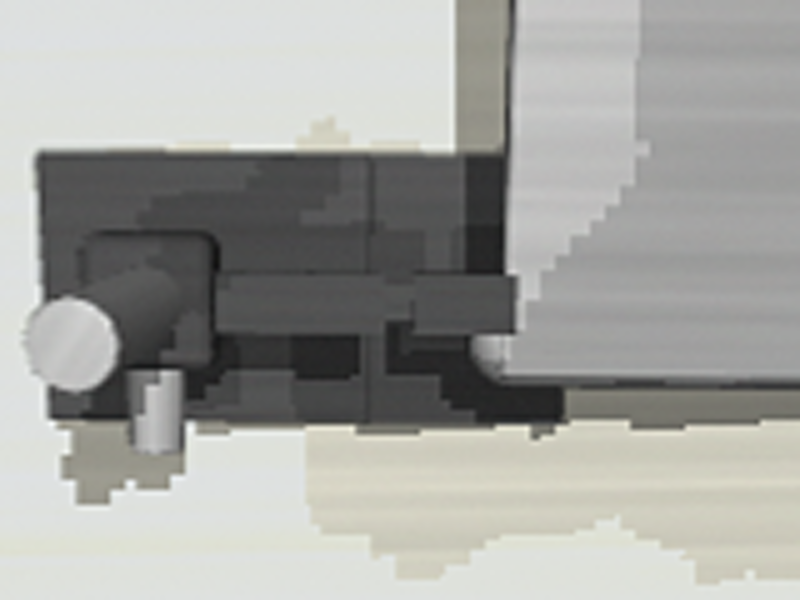

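```bash
python3 - <<'E'
from blade import *
fr=[pickle.load(open(n+".pkl","rb")) for n in("y1","y2","x2")]
o=np.array([[156,0],[248,60],[0,0]])
P=dict(tb=[(412,137),(412,273),(160,313)],tf=[(415,206),(413,333),(192,418)],platecorner=[(520,137),(517,273),(341,313)],pcf=[(521,204),(517,333),(363,414)])
for k,v in P.items():
    print(k,multi(fr,np.array(v)/5+o),multi(fr[:2],(np.array(v)/5+o)[:2])[0])
P=dict(bb=[(381,138),0,(130,315)],bf=[(382,208),0,(152,418)])
for k,v in P.items(): print(k,multi([fr[0],fr[2]],np.array([v[0],v[2]])/5+o[[0,2]]))
E
```

```text
tb (array([638.99,  96.52,  33.21]), array([-0.86, -0.42,  0.51,  0.37,  0.24,  0.05])) [639.16  96.72  30.52]
tf (array([631.11,  96.68,  32.48]), array([-0.35, -0.44,  0.16,  0.18,  0.13,  0.17])) [631.08  96.78  31.1 ]
platecorner (array([638.66,  82.67,  32.11]), array([-0.12, -0.03, -0.  ,  0.44,  0.07, -0.24])) [638.84  82.67  31.34]
pcf (array([630.98,  82.78,  32.08]), array([ 0.33, -0.21, -0.28,  0.  , -0.05,  0.13])) [630.89  82.78  32.64]
bb (array([639.05, 100.26,  31.91]), array([-0.03, -0.18,  0.02,  0.11]))
bf (array([631.22, 101.05,  31.37]), array([-0.12, -0.58,  0.08,  0.36]))
```

The stage is level: tab ≈ 31–32, blade ≈ 31.3. Now to the lever, hovering on its far side with the fingers shut and looking again.

Call:
{"op": "apply_moves", "data": {"motion": "-1 0 0 -0.03 0; -1 0 0 -0.058 0; -1 -0.01 -0.03 -0.058 0.02; -1 -0.03 -0.06 -0.058 0.05; -1 -0.05 -0.09 -0.058 0.05; -1 -0.07 -0.12 -0.058 0.05; -1 -0.08 -0.15 -0.058 0.05; -1 -0.082 -0.163 -0.058 0.05; -1 -0.082 -0.163 -0.058 0.05; -1 -0.082 -0.163 -0.058 0.05; -1 -0.082 -0.163 -0.058 0.05"}}

```text
clock: 13.33
eef_pos: [495.2, 268.1, 345.6]
tcp_rot: [3.141, -0.0, -0.173]
contact_force: [0.7, 0.7, 0.3]
opening: 0.004
```

```bash
python3 look.py z1; python3 - <<'E'
from h import *
for q in("lever_grip","lever_foot","switch_box"):
  for c in("wrist","scene","side"): print(q,c,[(np.round(d["point"],1).tolist(),round(d["conf"],2)) for d in spotter.place_of(q,c)])
E
```

```text
index_tab [([490.5, 221.5, 131.3], 0.38)]
pointer_blade []
13.4833 [495.3 267.9 345.6] [ 3.141  0.    -0.174] [ 0.5 -0.5 -0.2] cam [572.6 253.4 314.9] [-0.3   0.05 -0.95]
lever_grip wrist [([491.8, 218.5, 130.1], 0.81)]
lever_grip scene [([486.2, 225.1, 129.9], 0.61)]
lever_grip side [([485.2, 227.0, 130.9], 0.36)]
lever_foot wrist [([489.0, 225.6, 50.2], 0.57)]
lever_foot scene [([487.4, 219.9, 46.7], 0.65)]
lever_foot side [([488.6, 222.1, 44.4], 0.58)]
switch_box wrist [([487.3, 225.1, 0.5], 0.94)]
switch_box scene [([492.3, 221.4, -2.1], 0.88)]
switch_box side [([491.8, 221.1, -4.6], 0.66)]
```

View pics/z1.png

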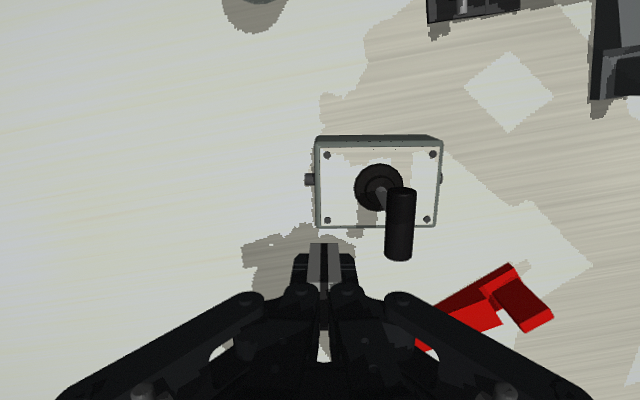

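```bash
python3 - <<'E'
from h import *
import pickle
f=pickle.load(open("z1.pkl","rb"))
p=atz(f,[[401,190],[398.5,259],[387,225],[414,225],[400,225]],[130,130,130,130,130][0]);print(p.round(1))
T=np.array([495.3,267.9]);a=-.174;x=np.array([np.cos(a),np.sin(a)]);y=np.array([np.sin(a),-np.cos(a)])
for q in p: print(((q[:2]-T)@x).round(1),((q[:2]-T)@y).round(1))
b=atz(f,[[314,137],[442,137],[318,227],[437,228]],48);print(b.round(1),np.degrees(np.arctan2(*(b[0]-b[1])[:2])),np.degrees(np.arctan2(*(b[2]-b[3])[:2])))
E
```

```text
[[511.2 217.  130. ]
 [465.5 223.1 130. ]
 [490.2 227.8 130. ]
 [487.3 211.3 130. ]
 [488.8 219.8 130. ]]
24.5 47.4
-21.6 49.2
2.0 40.4
1.9 57.2
2.0 48.5
[[541.5 266.5  48. ]
 [523.5 162.8  48. ]
 [462.5 277.4  48. ]
 [443.  172.4  48. ]] 9.840522901118188 10.548069227566481
```

Call:
{"op": "apply_moves", "data": {"motion": "-1 0.002 0 0.03 0; -1 0.002 0 0.055 0; -1 0.002 0 0.063 0; -1 0.002 0 0.063 0; -1 0.002 0.01 0.063 0; -1 0.002 0.015 0.063 0; -1 0.002 0.018 0.063 0; -1 0.002 0.018 0.063 0; -1 0.002 0.018 0.063 0"}}

```text
clock: 14.68
eef_pos: [493.9, 250.9, 283.7]
tcp_rot: [-3.141, -0.001, -0.173]
contact_force: [0.6, -0.4, 0.2]
opening: -0.0
```

```bash
python3 look.py z2
```

```text
index_tab []
pointer_blade []
14.8333 [493.8 251.2 283.1] [-3.141e+00 -1.000e-03 -1.730e-01] [-0.6  0.3 -0.8] cam [571.4 236.2 253. ] [-0.3   0.05 -0.95]
```

View pics/z2.png

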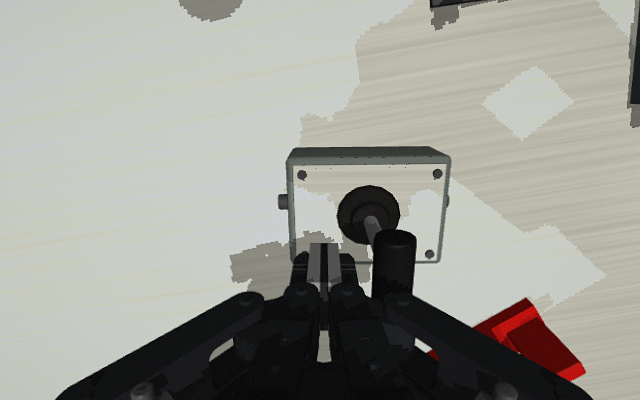

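Call:
{"op": "apply_moves", "data": {"motion": "-1 0 0.003 0 0; -1 0 0.006 0 0; -1 0 0.009 0 0; -1 0 0.012 0 0; -1 0 0.015 0 0; -1 0 0.018 0 0; -1 0 0.018 0 0; -1 0 0.018 0 0"}}

```text
clock: 15.5
eef_pos: [490.6, 233.2, 282.8]
tcp_rot: [-3.141, -0.0, -0.173]
contact_force: [-0.3, 2.1, 0.2]
opening: 0.0
```

```bash
cat > fs.py <<'E'
from h import *
v=[]
for i in range(4):
    f=grab_frame("scene");v.append(r.sense()["contact_force"])
s=r.sense();v=np.array(v);y=np.array([np.sin(-.174),-np.cos(-.174),0])
print(s["clock"],s["eef_pos"].round(1),"push",(-(v@y)).round(2),(-(v@y)).mean().round(2),v.mean(0).round(2))
E
python3 fs.py; python3 look.py z3
```

```text
15.7 [490.6 233.5 282.7] push [1.68 1.61 1.01 0.45] 1.19 [0.04 1.2  0.66]
index_tab []
pointer_blade []
15.85 [490.6 233.4 282.7] [-3.142 -0.    -0.173] [-0.8  2.3  1.5] cam [568.  218.8 252. ] [-0.3   0.05 -0.95]
```

View pics/z3.png

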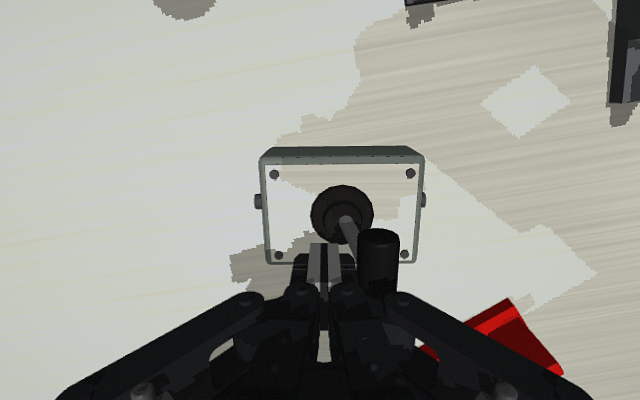

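Call:
{"op": "apply_moves", "data": {"motion": "-1 0 0.002 0 0; -1 0 0.004 0 0; -1 0 0.004 0 0"}}

```text
clock: 16.1
eef_pos: [489.9, 229.1, 282.6]
tcp_rot: [3.142, -0.0, -0.173]
contact_force: [1.0, 1.4, -0.3]
opening: 0.0
```

```bash
python3 fs.py
```

```text
16.3 [489.9 229.4 282.6] push [2.35 2.25 1.77 2.56] 2.23 [ 1.03  2.08 -1.21]
```

Call:
{"op": "apply_moves", "data": {"motion": "-1 0 0.002 0 0; -1 0 0.003 0 0; -1 0 0.003 0 0"}}

```text
clock: 16.55
eef_pos: [489.3, 226.3, 282.6]
tcp_rot: [3.142, 0.0, -0.173]
contact_force: [0.5, 1.9, -1.8]
opening: -0.004
```

```bash
python3 fs.py
```

```text
16.75 [489.4 226.4 282.6] push [1.9  1.64 2.12 2.33] 2.0 [ 0.76  1.89 -0.84]
```

Call:
{"op": "apply_moves", "data": {"motion": "-1 0 0.002 0 0; -1 0 0.003 0 0; -1 0 0.003 0 0"}}

```text
clock: 17.0
eef_pos: [488.8, 223.3, 282.7]
tcp_rot: [3.142, 0.0, -0.173]
contact_force: [1.5, 2.8, -2.8]
opening: 0.001
```

```bash
python3 fs.py
```

```text
17.2 [488.8 223.5 282.7] push [2.84 2.85 2.96 1.79] 2.61 [ 0.35  2.59 -1.82]
```

Call:
{"op": "apply_moves", "data": {"motion": "-1 0 0.002 0 0; -1 0 0.003 0 0; -1 0 0.003 0 0"}}

```text
clock: 17.45
eef_pos: [488.3, 220.3, 282.7]
tcp_rot: [-3.142, -0.0, -0.173]
contact_force: [0.9, 3.4, -2.2]
opening: -0.001
```

```bash
python3 fs.py
```

```text
17.65 [488.3 220.5 282.7] push [3.3  3.15 3.34 3.61] 3.35 [ 0.44  3.32 -2.15]
```

Call:
{"op": "apply_moves", "data": {"motion": "-1 0 0.002 0 0; -1 0 0.003 0 0; -1 0 0.003 0 0"}}

```text
clock: 17.9
eef_pos: [487.8, 217.5, 282.6]
tcp_rot: [-3.141, -0.0, -0.173]
contact_force: [1.1, 4.8, -2.8]
opening: -0.001
```

```bash
python3 fs.py
```

```text
18.1 [487.9 217.6 282.7] push [4.02 4.75 5.2  4.16] 4.53 [ 1.17  4.4  -3.83]
```

Call:
{"op": "apply_moves", "data": {"motion": "-1 0 0.001 0 0; -1 0 0.002 0 0; -1 0 0.002 0 0"}}

```text
clock: 18.35
eef_pos: [487.6, 216.1, 282.5]
tcp_rot: [-3.14, -0.0, -0.173]
contact_force: [1.6, 9.4, -7.4]
opening: 0.003
```

```bash
python3 fs.py
```

```text
18.55 [487.6 216.2 282.6] push [ 9.69 10.39 10.18  8.54] 9.7 [ 1.57  9.57 -7.27]
```

The end stop is felt: force steps from 4.5 to 9.7 N in 1.5 mm. Easing off slightly and holding for a second.

Call:
{"op": "apply_moves", "data": {"motion": "-1 0 -0.0005 0 0; -1 0 -0.0005 0 0; -1 0 -0.0005 0 0; -1 0 -0.0005 0 0; -1 0 -0.0005 0 0; -1 0 -0.0005 0 0; -1 0 -0.0005 0 0; -1 0 -0.0005 0 0; -1 0 -0.0005 0 0; -1 0 -0.0005 0 0; -1 0 -0.0005 0 0; -1 0 -0.0005 0 0"}}

```text
clock: 19.55
eef_pos: [487.7, 216.5, 282.6]
tcp_rot: [-3.141, -0.0, -0.173]
contact_force: [0.7, 8.4, -5.8]
opening: -0.001
```

```bash
python3 fs.py
```

```text
19.75 [487.7 216.6 282.6] push [8.13 8.69 7.6  7.77] 8.05 [ 1.42  7.92 -5.77]
```

Held at 8 N for over 1 s. Now a gentle release, then up.

Call:
{"op": "apply_moves", "data": {"motion": "-1 0 -0.003 0 0; -1 0 -0.006 0 0; -1 0 -0.01 0 0; -1 0 -0.014 0 0; -1 0 -0.018 0 0; -1 0 -0.022 0 0; -1 0 -0.026 0 0; -1 0 -0.03 0 0; -1 0 -0.035 0 0; -1 0 -0.04 0 0; -1 0 -0.05 0 0; -1 0 -0.06 0 0; -1 0 -0.07 -0.02 0; -1 0 -0.07 -0.06 0; -1 0 -0.07 -0.1 0; -1 0 -0.07 -0.1 0; -1 0 -0.07 -0.1 0; -1 0 -0.07 -0.1 0"}}

```text
clock: 21.25
eef_pos: [499.4, 285.5, 382.6]
tcp_rot: [-3.141, -0.0, -0.172]
contact_force: [0.8, 0.1, -0.0]
opening: -0.002
```

```bash
python3 fs.py; python3 - <<'E'
from h import *
f=grab_frame("scene");crop(f["img"],280,200,480,350,4,"end_scene.png")
f=grab_frame("side");crop(f["img"],225,120,385,240,5,"end_side.png")
f=grab_frame("wrist");save(f["img"],"end_wrist.png")
for q in("index_tab","pointer_blade","lever_grip","wedge_grip","jar","beaker","tray"):
  for c in("scene","side"): print(q,c,[(np.round(d["point"],1).tolist(),round(d["conf"],2)) for d in spotter.place_of(q,c)][:5])
E
```

```text
21.45 [499.3 285.  381.3] push [ 0.44 -0.14 -0.09 -0.73] -0.13 [-0.09 -0.12 -0.05]
index_tab scene [([635.4, 92.8, 33.6], 0.72)]
index_tab side [([634.8, 92.7, 30.4], 0.95), ([692.0, -330.0, -2.2], 0.36)]
pointer_blade scene [([633.6, 114.6, 27.4], 0.56)]
pointer_blade side [([633.9, 114.1, 31.8], 0.6)]
lever_grip scene [([487.4, 224.1, 130.9], 0.51)]
lever_grip side [([489.5, 222.6, 131.5], 0.63), ([489.8, 220.5, -2.2], 0.51)]
wedge_grip scene [([664.5, -592.8, 40.6], 0.88), ([338.7, 95.0, 41.5], 0.84), ([270.3, -211.5, 42.5], 0.69), ([385.9, -609.8, 39.8], 0.67)]
wedge_grip side [([384.3, -603.2, 42.4], 0.96), ([341.5, 96.6, 39.9], 0.8), ([661.1, -593.1, 43.3], 0.62), ([274.8, -206.9, 38.5], 0.55), ([543.9, -10.2, 42.7], 0.52)]
jar scene [([685.8, 287.9, -0.1], 0.68), ([421.3, -437.1, 0.9], 0.45)]
jar side []
beaker scene [([692.5, -328.5, -3.5], 0.77)]
beaker side [([689.0, -332.1, -0.7], 0.69)]
tray scene [([420.0, -436.3, -0.6], 0.82)]
tray side [([420.4, -441.5, -0.4], 0.92)]
```

View pics/end_scene.png

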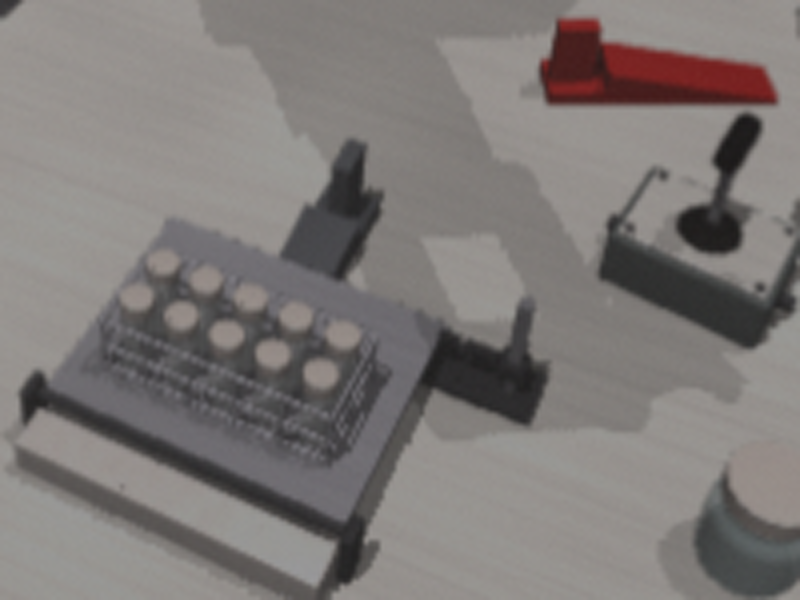

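View pics/end_wrist.png

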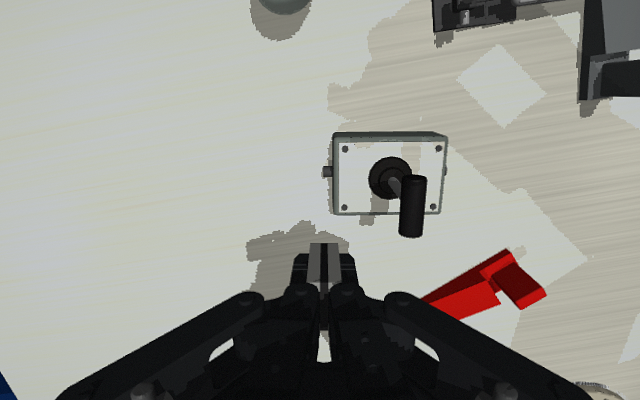

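The lever is centred, the wedge is in place and the bystanders haven't moved. Handing in.

```bash
python3 -c "
from rig import r
print(r.sign_off())"
```

```text
the job is handed in; nothing more can be done
None
```

The wedge is under the stage with the index tab level with the pointer, and the lever has been set and has recentred. I handed the job in at about 21.8 s; no verdict was reported.

- **Wedge:** I slid the grey wedge, thin end first, under the middle of the front edge and let it go, pushing with about 5–7 N.
- **Tab height:** Before the push the tab top was at about 22.4 mm and the blade top at about 31.2 mm. After release, wrist-camera triangulation put the tab between 30.5 and 33.2 mm depending on the views, most of it 31–32 mm. The blade measured 31.3–31.9 mm, and their edges lined up in the close-ups. I did not repeat the close wrist-camera check after the lever work.
- **Lever:** I pushed it towards the stage until the end stop showed as a jump from 4.5 to 9.7 N in about 1.5 mm. I held it at about 8 N for over 1 s and let it back gently. In the last pictures it stood upright, and the force reading on the tool was about 0 N.
- **Bystanders:** The jar, beaker and tray were within detector noise of where they started.
- **Detector disagreement:** It gave the pointer blade at 25–28 mm in some views and 31.8 mm in another. I trusted my own triangulation and the edge alignment instead.

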